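Close the ring-polishing drum with its bayonet cap and hold it home

TASK

The rings are loaded, so close the little polishing drum: put the knurled steel cap, open side down, over the drum's upright neck, and turn it until the keyways hidden inside it drop over the neck's pins. Then push the cap fully home against the springy seal and keep holding it there: finish while your gripper still presses it down, because it springs up when let go. Leave the ring mandrel, the jar and the gold ring where they are.

Things in the scene. Friction and masses are not known exactly. Their poses are not given: they have to be found in the camera images.
- cap: Loose knurled steel cap, 57 mm across the knurls, 39 mm tall, 0.14 to 0.28 kg, on the bench open side down (the right way up). Origin: centre of its open lower rim, z up. Bore 41 mm wide, 30 mm deep, with three keyways 120 degrees apart running its full depth, 10 mm wide, 4 mm deep, not visible from outside. Grip it across the diameter from above.
- mouth (a point): Centre of the top edge of the drum's upright hollow neck, 106 mm above the bench, z up; x and y do not tell where the pins are. Neck 38.6 mm in outer diameter, its top 6 mm tapering to 32 mm, rising 40 mm above the 80 mm wide drum, which is fixed. Fully home, the cap's top bears on the neck and its rim is 30 mm below this point.
- pins (a point): Point on the neck's axis level with the upper sides of three square pins, 13.5 mm below the mouth. Pins 5 mm thick, 120 degrees apart, standing 4 mm out of the neck, at an unknown turn that differs each time. The cap's rim rests on them until the keyways line up (within about 6 degrees); turning at most 120 degrees either way meets a keyway.
- plate: Fixed square steel plate under the drum, 100 mm wide, 6 mm thick; origin at the centre of its underside, on the drum's axis. Its turn does not tell where the pins are.
- seal (a joint): Black spring-loaded seal ring round the neck under the pins, 54 mm wide; it slides straight down. 0 = up at rest (top face 20 mm below the mouth), 0.010 m = pressed down by a cap fully home. It pushes back with 4 N when first touched and 9 N at home, enough to lift the cap if let go.
- mandrel: Bystander: tapered steel ring mandrel standing on a round foot, 44 mm wide, 65 mm tall; origin at the centre of its underside.
- jar: Bystander: small closed jar, 40 mm wide, 45 mm tall; origin at the centre of its underside.
- gold_ring: Bystander: gold finger ring lying flat, 23 mm wide, 6 mm tall; origin at the centre of its underside.

How it is judged:
By the outcome, as a careful person would: the job done as asked, in the order asked, and still so for the second after the job is handed in, while the arm keeps its last pose, push and grip.
It also fails if it takes over 54 s, if anything falls off the work surface, if the arm or the gripper's body presses on something with over 40 N, if the wrist force passes 120 N, or if a joint passes its speed limit or range.

ROBOT

A 6-joint arm with a two-finger parallel gripper is mounted at the origin on the work surface. World frame = base frame: x ahead of the robot, y to its left, z up, the work surface at z = 0. Lengths are in m, angles in rad, forces in N, time in s.
With the tool pointing down it reaches from about 0.3 to 0.825 m from the base axis. Payload 5.4 kg.
Tool frame: the origin (TCP) lies where the fingers leave the gripper's body, on its centre line; the fingertips stand 88 mm ahead of it and the grasp point (between the pads) lies 69 mm ahead of it; z points along the fingers, y is the line along which they close (so a half turn about z gives the same grasp; the last joint's range is limited). The gripper opens to 92 mm and grips with 3 to 60 N. Pads are 20 mm wide; open, the fingers measure 128 mm over their backs; the gripper's body (75 mm by 189 mm) begins 69 mm behind the grasp point.
Start: joints at [-1.382, 0.158, 1.597, -0, 1.386, -0.21], TCP at [0.223, -0.53, 0.303] pointing down, gripper open.
Joint ranges: [-2.91, 2.91], [-0.94, 2.29], [0.18, 2.7], [-1.29, 4.43], [0.17, 2.64], [-3, 3]. Speed limits (rad/s): [2.57, 2.57, 3.14, 3.14, 3.14, 3.14].

INTERFACE

Orientations are given as a unit quaternion [x, y, z, w].
In Python, from workcell import bot gives the robot as it stands.
- The arm moves only by the shell command python3 -m jog 'ROWS' [OPENING]. ROWS is JSON, a list that holds one entry, the list of rows, each a list of 4 numbers: the shift along the tool's x, y, z each as a share of 0.3 m, from -1 to 1, then the turn about the tool's z as a share of 180 degrees, from -1 to 1. A call has 1 to 5 rows; each row is the pose to reach, as a shift and turn from the pose commanded when the call began, along the tool's axes at that moment, turning the shorter way round; what a row does not reach only later rows make up. A row lasts 1/8 s, in which the tool goes at most 62.5 mm and 10.7 degrees, less where a joint would pass 70% of its speed; a pose out of reach is approached as far as the arm can. A call with a number of a shift or a turn outside -1 to 1 is refused whole. A call with a gripper value outside its range is refused whole. OPENING is the opening, from -1 (shut) to 1 (fully open), set as the call begins (- or left out, the last holds). The fingers move at their own pace and stop on an object; the grip force is fixed at half the most. Time passes only in rows, so rows that repeat a pose let the fingers close. It gives the time, the measured TCP pose, the force, the opening and the grip force at its end, in the units of the state.
- bot.get_obs(): the state, without advancing time (a new reading comes with each control period).
- bot.grab_frame(name): name is "side" or "top" or "wrist"; returns (picture, depth): 384x512x3 uint8, red, green, blue; 384x512 float32, m along the optical axis (not along the pixel's ray), 0 where there is no reading.
- bot.calibration(name): a dict with "mtx" (3x3 intrinsics, pixels), "camera_from_world" (4x4, takes a point from world to camera coordinates); the wrist camera has in their place "tool_from_camera" (4x4, takes a point from camera to tool coordinates, whose origin is the TCP and whose axes are the flange's). Camera axes: x right, y down, z forward; pixel columns grow to the right and rows downward; lengths in m; the calibration is good to about 2 mm. A picture is of the moment at which its call begins: read the wrist's pose just before it. calibration takes no time and is no camera call.
- bot.close_job(): hands the job in; it is judged then, once.
The state is a dict: "time_s": time; "joints": joint angles; "dq": joint speeds; "tau": joint torques, N m; "eef_pos": TCP position; "tcp_rot": TCP orientation; "wrist_force": force on the tool from outside, world axes, zero at the start; "ft_torque": the same for the moment, N m; "grip_width": opening from 0.0 (shut) to 1.0 (fully open); "gripper_force": force on a finger pad.
Only numpy, scipy, OpenCV 4.12 (cv2) and the standard library are available. Lean on these libraries where they do the work, as an engineer would, in place of code of your own. Each camera call takes 0.05 s, during which the arm holds its last target. There are 200 camera calls.

## Working session

There is one attempt and no reset: what is moved stays moved. The work goes in short steps, Python scripts to look and compute and a shell command to move; the robot and the scene stay as the last step left them, time stands still between calls to the robot, and variables do not carry over. Pictures are saved under pics/ and viewed, at most 10 in all, crops included, and the job is handed in when it is done.

```bash
mkdir -p pics
cat > h.py <<'E'
import numpy as np, cv2
from workcell import bot
from scipy.spatial.transform import Rotation as R
def snap(n,f):
    o=bot.get_obs(); im,d=bot.grab_frame(n); cv2.imwrite(f'pics/{f}.png',im[:,:,::-1]); np.savez(f'pics/{f}.npz',d=d,p=o['eef_pos'],q=o['tcp_rot'])
def world(n,f,u,v,z=None):
    s=np.load(f'pics/{f}.npz'); c=bot.calibration(n); K=np.array(c['mtx'])
    if n=='wrist':
        T=np.eye(4);T[:3,:3]=R.from_quat(s['q']).as_matrix();T[:3,3]=s['p'];T=T@np.array(c['tool_from_camera'])
    else: T=np.linalg.inv(np.array(c['camera_from_world']))
    r=np.linalg.inv(K)@[u,v,1]
    if z is None: r=r*s['d'][int(v),int(u)]
    else:
        w=T[:3,:3]@r; r=r*(z-T[2,3])/w[2]
    return T[:3,:3]@r+T[:3,3]
E
python3 - <<'E'
from h import *
snap('top','t0');snap('side','s0')
a=cv2.imread('pics/t0.png');print(bot.get_obs())
for n in('top','side'):print(np.linalg.inv(np.array(bot.calibration(n)['camera_from_world'])).round(3))
E
```

```text
{'time_s': 0.1, 'joints': array([-1.38210288e+00,  1.58935801e-01,  1.59813539e+00, -1.31933197e-05,
        1.38620934e+00, -2.10051231e-01]), 'dq': array([-0.00055411, -0.00150728, -0.00148364,  0.00023224, -0.00099424,
       -0.00145435]), 'tau': array([-3.78182385e-04, -3.86507070e+01, -3.22958851e+01,  7.02092028e-02,
        3.40272090e-02, -5.29318379e-05]), 'eef_pos': array([ 0.22317066, -0.52945266,  0.30183091]), 'tcp_rot': array([ 9.80190492e-01,  1.98055265e-01,  2.52895277e-06, -8.43959632e-04]), 'wrist_force': array([ 0.01094081, -0.46865885, -1.32623964]), 'ft_torque': array([ 0.03876264,  0.01211827, -0.00349906]), 'gripper_force': 0.0, 'grip_width': 1.0002568449749834}
[[ 0.028 -0.991  0.128  0.477]
 [-1.    -0.028 -0.003 -0.004]
 [ 0.007 -0.128 -0.992  0.836]
 [ 0.     0.     0.     1.   ]]
[[ 0.931 -0.227  0.286  0.322]
 [-0.364 -0.609  0.704 -0.569]
 [ 0.014 -0.76  -0.65   0.641]
 [ 0.     0.     0.     1.   ]]
```

View pics/t0.png

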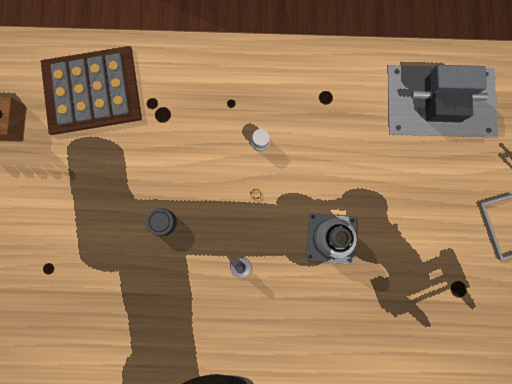

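View pics/s0.png

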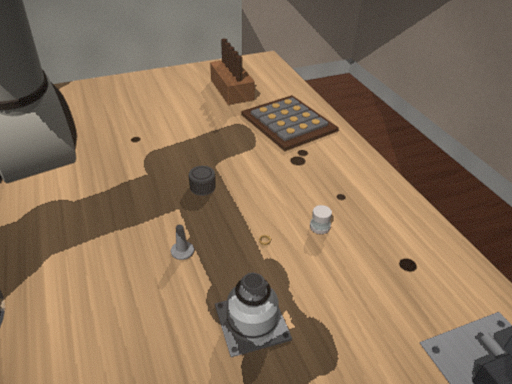

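The top view shows the cap at about (161,222), the neck at (342,237), the mandrel at (241,268), the ring at (256,194) and the jar at (261,138). The side view agrees with this.

```bash
python3 - <<'E'
from h import *
np.set_printoptions(precision=4,suppress=True)
print(world('top','t0',161,220,.039),world('top','t0',161,220))
m=world('top','t0',342,237,.106);print(m,world('top','t0',342,237),world('top','t0',335,230))
print(world('side','s0',202,172,.039),world('side','s0',254,283,.106))
o=bot.get_obs();Rm=R.from_quat(o['tcp_rot']).as_matrix();print(Rm)
c=world('top','t0',161,220,.039)
print(Rm.T@(c-o['eef_pos'])/.3); print(bot.calibration('wrist'))
E
python3 -c "
import cv2
a=cv2.imread('pics/t0.png')[195:280,295:380];b=cv2.imread('pics/t0.png')[180:265,120:205]
cv2.imwrite('pics/c0.png',cv2.resize(cv2.hconcat([a,b]),None,fx=4.6,fy=4.6,interpolation=cv2.INTER_CUBIC))"
```

```text
[0.5146 0.1798 0.039 ] [0.5146 0.1798 0.0387]
[ 0.4894 -0.1727  0.106 ] [ 0.49   -0.1817  0.0672] [ 0.5022 -0.161   0.0998]
[0.5148 0.1873 0.039 ] [ 0.4882 -0.1771  0.106 ]
[[ 0.9215  0.3883 -0.0003]
 [ 0.3883 -0.9215  0.0017]
 [ 0.0003 -0.0017 -1.    ]]
[ 1.8127 -1.8     0.8797]
{'mtx': array([[310.3895,   0.    , 254.2605],
       [  0.    , 310.3895, 192.3399],
       [  0.    ,   0.    ,   1.    ]]), 'tool_from_camera': array([[-0.0007, -0.9677, -0.2521,  0.0708],
       [ 1.    , -0.0008,  0.0003,  0.0001],
       [-0.0005, -0.2521,  0.9677, -0.0809],
       [ 0.    ,  0.    ,  0.    ,  1.    ]])}
```

View pics/c0.png

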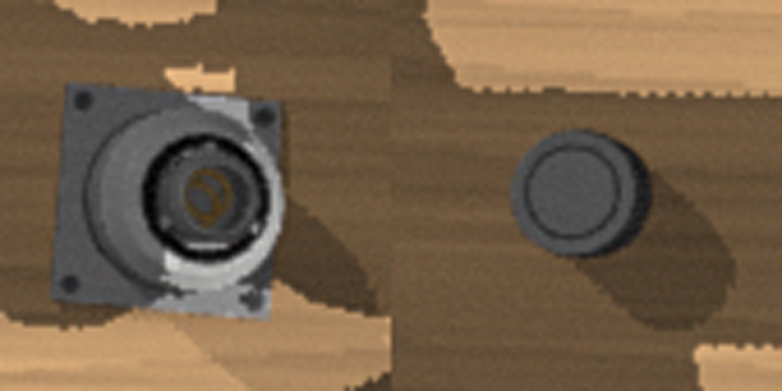

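The crop refines the cap's top centre to (159,222) and the neck to (340,237.6). I'll move over the drum for a closer look from the wrist.

```bash
python3 -m jog '[[[0.9,-0.53,0,0],[0.9,-0.53,0,0],[0.9,-0.53,0,0],[0.9,-0.53,0,0],[0.9,-0.53,0,0]]]' 1 
python3 -m jog '[[[0.38,-0.22,0,0],[0.38,-0.22,0,0],[0.38,-0.22,0,0],[0.38,-0.22,0,0]]]'
python3 - <<'E'
from h import *
snap('wrist','w0'); o=bot.get_obs(); print(o['joints'],o['time_s'])
a=cv2.imread('pics/w0.png'); cv2.imwrite('pics/w0b.png',cv2.resize(a[60:330,80:430],None,fx=2.2,fy=2.2))
E
```

```text
time_s: 0.72
eef_pos: [0.4106, -0.2773, 0.3024]
tcp_rot: [0.98, 0.198, -0.0, -0.0]
wrist_force: [1.3, 0.1, -0.5]
grip_width: 0.999
gripper_force: 0.0
time_s: 1.23
eef_pos: [0.489, -0.1741, 0.3023]
tcp_rot: [0.98, 0.199, -0.001, -0.0]
wrist_force: [0.1, 0.1, 0.4]
grip_width: 0.995
gripper_force: 0.0
[-5.76345746e-01  1.33931712e-02  1.75220390e+00 -6.38669854e-04
  1.37660731e+00  5.96385785e-01] 1.275
```

View pics/w0b.png

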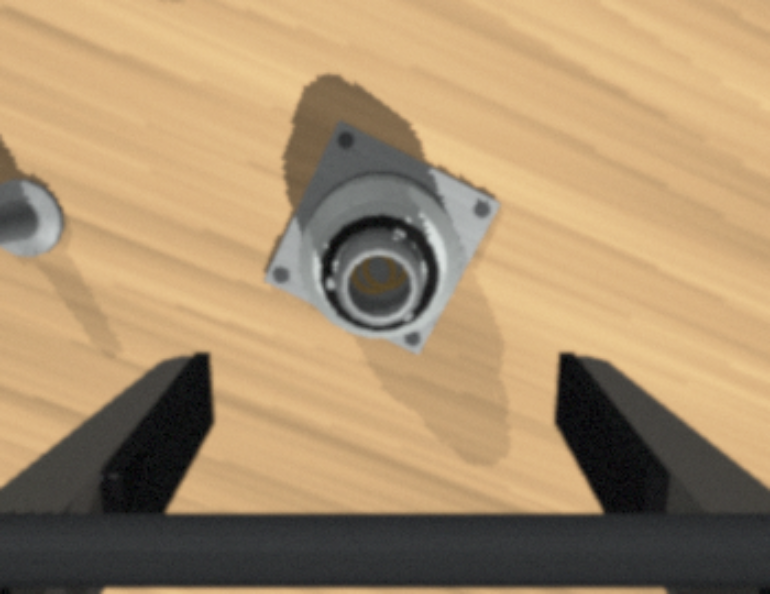

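The wrist view shows the neck mouth at crop (377,285), which is full-frame (251.4,189.5). Three small pins show around it against the black seal.

Run:
```python
from h import *
np.set_printoptions(precision=4,suppress=True)
o=bot.get_obs();Rm=R.from_quat(o['tcp_rot']).as_matrix()
m=world('wrist','w0',251.4,189.5,.106);print(m)
# depth-based: points of neck rim
s=np.load('pics/w0.npz')['d']
P=np.array([world('wrist','w0',u,v) for u in range(225,280) for v in range(160,215) if s[v,u]>0])
k=P[(P[:,2]>.103)&(P[:,2]<.109)];print(len(k),k.min(0),k.max(0),(k.min(0)+k.max(0))/2)
print(Rm.T@(np.array([.514,.183,o['eef_pos'][2]])-o['eef_pos'])/.3)
```

```text
[ 0.489  -0.1713  0.106 ]Traceback (most recent call last):
  File "<stdin>", line 7, in <module>
  File "h.py", line 7, in world
    s=np.load(f'pics/{f}.npz'); c=bot.calibration(n); K=np.array(c['mtx'])
                                  ~~~~~~~~~~~~~~~^^^
ValueError: time passes only in moves, steps and waits
```

```bash
python3 -m jog '[[[0.45,-0.9,0,0],[0.45,-0.9,0,0],[0.45,-0.9,0,0],[0.45,-0.9,0,0],[0.45,-0.9,0,0]]]'
python3 -m jog '[[[0.09,-0.16,0.1,0],[0.09,-0.16,0.1,0],[0.09,-0.16,0.1,0]]]'
python3 - <<'E'
from h import *
snap('wrist','w1'); o=bot.get_obs(); print(o['joints'],o['time_s'])
a=cv2.imread('pics/w1.png'); cv2.imwrite('pics/w1b.png',cv2.resize(a[60:330,80:430],None,fx=2.2,fy=2.2))
E
```

```text
time_s: 1.9
eef_pos: [0.5088, 0.1273, 0.3028]
tcp_rot: [0.98, 0.197, 0.0, 0.0]
wrist_force: [0.9, -0.4, 0.8]
grip_width: 1.004
gripper_force: 0.0
time_s: 2.28
eef_pos: [0.5155, 0.1802, 0.2728]
tcp_rot: [0.98, 0.197, -0.0, 0.0]
wrist_force: [0.4, -0.4, -0.4]
grip_width: 1.002
gripper_force: 0.0
[ 1.14669342e-01  1.07458135e-01  1.71223613e+00 -6.31220895e-04
  1.32089771e+00  1.28936093e+00] 2.325
```

View pics/w1b.png

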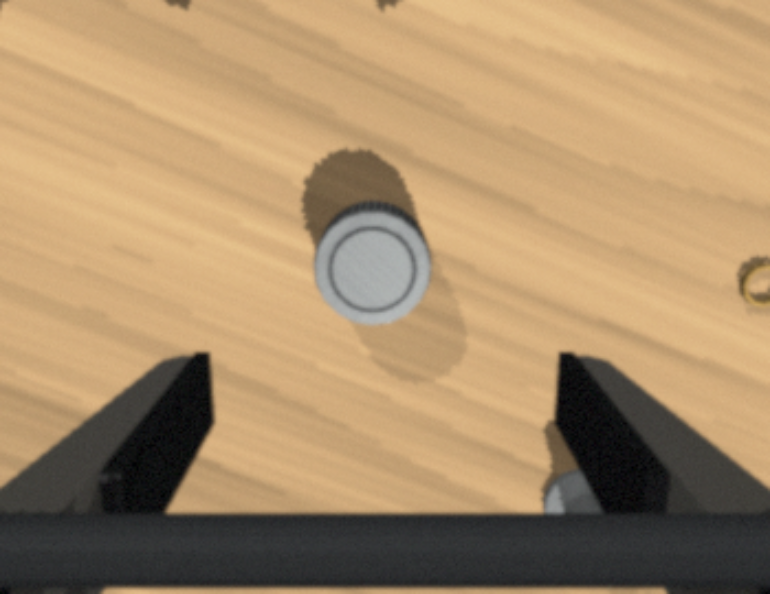

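The cap's top centre is at crop (372.5,268), which is full-frame (249.3,181.8).

Run:
```python
from h import *
np.set_printoptions(precision=4,suppress=True)
o=bot.get_obs();Rm=R.from_quat(o['tcp_rot']).as_matrix()
c=world('wrist','w1',249.3,181.8,.039);print(c,world('wrist','w1',249.3,181.8),world('top','t0',241,268,0.02))
t=c.copy();t[2]=.025+.069
print(Rm.T@(t-o['eef_pos'])/.3)
```

```text
[0.5136 0.1846 0.039 ] [0.5136 0.1846 0.039 ] [0.4219 0.0148 0.02  ]
[-0.0009 -0.0177  0.5979]
```

```bash
python3 -m jog '[[[0,-0.018,0.4,0],[0,-0.018,0.4,0],[0,-0.018,0.6,0],[0,-0.018,0.6,0],[0,-0.018,0.6,0]]]'
python3 -m jog '[[[0,0,0,0],[0,0,0,0],[0,0,0,0],[0,0,0,0],[0,0,0,0]]]' -1
```

```text
time_s: 2.95
eef_pos: [0.514, 0.1853, 0.0936]
tcp_rot: [0.98, 0.197, 0.001, 0.0]
wrist_force: [0.0, -0.4, -0.1]
grip_width: 1.0
gripper_force: 0.0
time_s: 3.58
eef_pos: [0.5131, 0.1868, 0.0929]
tcp_rot: [0.98, 0.198, 0.0, 0.0]
wrist_force: [-0.3, -1.2, 1.5]
grip_width: 0.599
gripper_force: 30.0
```

```bash
python3 -m jog '[[[0,0,-0.2,0],[0,0,-0.4,0],[0,0,-0.57,0],[-0.1,0.2,-0.57,0],[-0.2,0.4,-0.57,0]]]'
python3 -m jog '[[[-0.1,0.2,0,0],[-0.2,0.4,0,0],[-0.34,0.66,0,0],[-0.34,0.66,0,0],[-0.34,0.66,0,0]]]'
python3 - <<'E'
from h import *
snap('top','t1');snap('side','s1'); o=bot.get_obs(); print(o['joints'],o['time_s'],o['eef_pos'],o['grip_width'])
a=cv2.imread('pics/t1.png')[150:310,240:440]; b=cv2.imread('pics/s1.png')[180:340,160:360]; cv2.imwrite('pics/c1.png',cv2.resize(cv2.hconcat([a,b]),None,fx=2,fy=2))
Rm=R.from_quat(o['tcp_rot']).as_matrix();print(Rm.T@(np.array([.489,-.1713,.199])-o['eef_pos'])/.3)
E
```

```text
time_s: 4.2
eef_pos: [0.5045, 0.0614, 0.264]
tcp_rot: [0.98, 0.199, 0.0, 0.0]
wrist_force: [0.2, -0.9, -3.0]
grip_width: 0.601
gripper_force: 30.0
time_s: 4.82
eef_pos: [0.4871, -0.1619, 0.263]
tcp_rot: [0.981, 0.196, -0.0, -0.0]
wrist_force: [0.9, 1.2, -2.4]
grip_width: 0.599
gripper_force: 30.0
[-5.52416114e-01  3.17136201e-02  1.81336191e+00  6.93851148e-04
  1.29825303e+00  6.19880228e-01] 4.925 [ 0.48741415 -0.15942502  0.26299532] 0.6035641661062744
[-0.0103814   0.03891899  0.21325283]
```

View pics/c1.png

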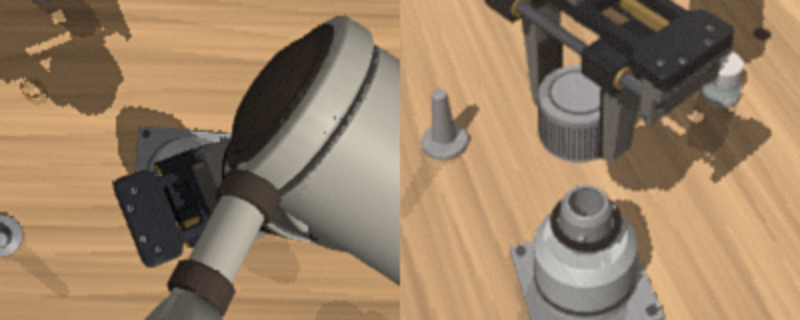

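The cap is held upright, about 10 mm short of the neck axis. I'll correct that and go down to just above the mouth.

```bash
python3 -m jog '[[[-0.01,0.039,0,0],[-0.01,0.039,0.17,0],[-0.01,0.039,0.17,0],[-0.01,0.039,0.17,0],[-0.01,0.039,0.17,0]]]'
python3 - <<'E'
from h import *
snap('wrist','w2');snap('side','s2'); o=bot.get_obs(); print(o['time_s'],o['eef_pos'])
b=cv2.imread('pics/s2.png')[200:340,180:330]; cv2.imwrite('pics/c2.png',cv2.resize(b,None,fx=4,fy=4,interpolation=cv2.INTER_CUBIC))
Rm=R.from_quat(o['tcp_rot']).as_matrix();print(Rm.T@(np.array([.489,-.1713,.199])-o['eef_pos'])/.3)
E
```

```text
time_s: 5.55
eef_pos: [0.4906, -0.1724, 0.2149]
tcp_rot: [0.98, 0.198, 0.001, 0.001]
wrist_force: [0.4, -1.1, -2.3]
grip_width: 0.601
gripper_force: 30.0
5.65 [ 0.49031968 -0.17227609  0.21436178]
[-0.00287467 -0.0048304   0.05118973]
```

View pics/c2.png

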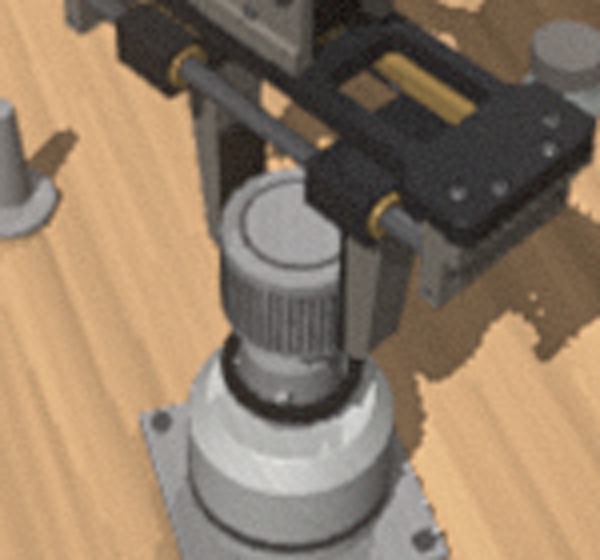

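The cap sits over the neck and looks centred, so I'll descend gently.

```bash
python3 -m jog '[[[-0.003,-0.004,0.02,0],[-0.003,-0.004,0.035,0],[-0.003,-0.004,0.05,0],[-0.003,-0.004,0.06,0],[-0.003,-0.004,0.06,0]]]'
```

```text
time_s: 6.28
eef_pos: [0.4881, -0.1711, 0.1943]
tcp_rot: [0.98, 0.198, -0.0, -0.0]
wrist_force: [-0.3, -0.4, -2.5]
grip_width: 0.6
gripper_force: 30.0
```

```bash
python3 -m jog '[[[0,0,0.01,0],[0,0,0.02,0],[0,0,0.03,0],[0,0,0.035,0],[0,0,0.035,0]]]'
```

```text
time_s: 6.9
eef_pos: [0.4884, -0.1712, 0.1852]
tcp_rot: [0.98, 0.198, 0.0, 0.0]
wrist_force: [-2.9, 1.5, 4.9]
grip_width: 0.603
gripper_force: 30.0
```

The rim rests on the pins: TCP z is 0.1852 and the force rose by about 7 N. I'll push lightly and turn.

```bash
python3 -m jog '[[[0,0,0.003,-0.022],[0,0,0.003,-0.044],[0,0,0.003,-0.067],[0,0,0.003,-0.09],[0,0,0.003,-0.11]]]'; python3 -c "from h import *;print(bot.get_obs()['ft_torque'])"
```

```text
time_s: 7.52
eef_pos: [0.4895, -0.1719, 0.1852]
tcp_rot: [0.931, 0.365, 0.001, 0.002]
wrist_force: [-0.3, 0.8, 5.7]
grip_width: 0.604
gripper_force: 30.0
[ 0.06558618 -0.01963764 -0.11014405]
```

```bash
python3 -m jog '[[[0,0,0,-0.022],[0,0,0,-0.044],[0,0,0,-0.067],[0,0,0,-0.09],[0,0,0,-0.11]]]'; python3 -c "from h import *;print(bot.get_obs()['ft_torque'])"
```

```text
time_s: 8.15
eef_pos: [0.4894, -0.1717, 0.1849]
tcp_rot: [0.855, 0.519, 0.001, 0.002]
wrist_force: [0.3, 1.0, 2.2]
grip_width: 0.601
gripper_force: 30.0
[ 0.13368408 -0.23254481 -0.04441871]
```

```bash
python3 -m jog '[[[0,0,0,-0.022],[0,0,0,-0.044],[0,0,0,-0.067],[0,0,0,-0.09],[0,0,0,-0.11]]]'; python3 -c "from h import *;print(bot.get_obs()['ft_torque'])"
```

```text
time_s: 8.78
eef_pos: [0.4885, -0.171, 0.1832]
tcp_rot: [0.753, 0.658, 0.001, 0.0]
wrist_force: [0.9, 0.3, -3.2]
grip_width: 0.601
gripper_force: 30.0
[ 0.1160663  -0.36575272 -0.47670103]
```

The force has gone, z has dropped and there is a turning moment, so the keyways are over the pins and bearing on a wall. I'll back off about 4° and push down.

```bash
python3 -m jog '[[[0,0,0,0.012],[0,0,0.005,0.02],[0,0,0.01,0.02],[0,0,0.015,0.02],[0,0,0.015,0.02]]]'; python3 -c "from h import *;print(bot.get_obs()['ft_torque'])"
```

```text
time_s: 9.4
eef_pos: [0.4883, -0.1712, 0.1789]
tcp_rot: [0.774, 0.634, 0.0, 0.0]
wrist_force: [0.5, -0.5, -1.2]
grip_width: 0.607
gripper_force: 30.0
[-0.04582424 -0.09444436  0.00181399]
```

It drops freely below the pins and has reached the seal. I'll press on to home.

```bash
python3 -m jog '[[[0,0,0.01,0],[0,0,0.02,0],[0,0,0.027,0],[0,0,0.033,0],[0,0,0.033,0]]]'; python3 -c "from h import *;print(bot.get_obs()['ft_torque'])"
```

```text
time_s: 10.02
eef_pos: [0.4884, -0.1713, 0.1693]
tcp_rot: [0.774, 0.634, 0.0, 0.0]
wrist_force: [-1.9, 1.7, 6.5]
grip_width: 0.604
gripper_force: 30.0
[0.27913426 0.38681932 0.02061612]
```

Nearly home: the force matches the spring at about 9 N net of the cap's weight. I'll push further until the hard stop shows up.

```bash
python3 -m jog '[[[0,0,0.004,0],[0,0,0.008,0],[0,0,0.012,0],[0,0,0.012,0]]]'; python3 -c "
from h import *;print(bot.get_obs()['ft_torque'])
snap('side','s3');b=cv2.imread('pics/s3.png')[200:340,180:330]; cv2.imwrite('pics/c3.png',cv2.resize(b,None,fx=4,fy=4,interpolation=cv2.INTER_CUBIC))"
```

```text
time_s: 10.52
eef_pos: [0.4885, -0.1713, 0.1687]
tcp_rot: [0.773, 0.634, -0.0, -0.0]
wrist_force: [-13.0, 7.3, 27.5]
grip_width: 0.599
gripper_force: 30.0
[ 1.10774237  2.14543254 -0.03047202]
```

View pics/c3.png

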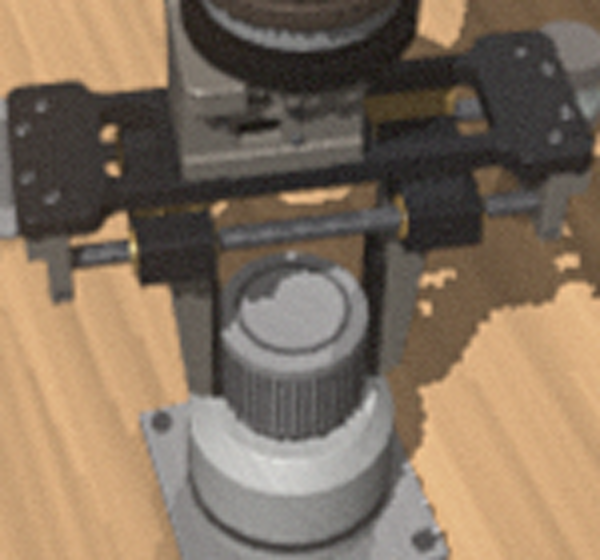

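The picture shows the cap down over the seal. The force jumped to 27 N at TCP z 0.1687, exactly the predicted home height, so this is the hard stop. I'll ease off slightly, check that it holds, then hand in.

```bash
python3 -m jog '[[[0,0,-0.002,0],[0,0,-0.002,0],[0,0,-0.002,0],[0,0,-0.002,0],[0,0,-0.002,0]]]'
```

```text
time_s: 11.2
eef_pos: [0.4885, -0.1713, 0.1688]
tcp_rot: [0.773, 0.634, -0.0, -0.0]
wrist_force: [-10.8, 5.8, 24.5]
grip_width: 0.601
gripper_force: 30.0
```

```bash
python3 -c "from workcell import bot;print(bot.close_job())"
```

```text
the job is handed in; nothing more can be done
None
```

The cap is over the neck with its keyways on the pins, pushed fully home against the seal and still held down by the gripper at about 25 N; the job was handed in at about 11 s, and I left the mandrel, jar and gold ring alone.

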